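Gauge a hub's blind bore and set the height pin to it

ROBOT

A 6-joint arm with a two-finger parallel gripper is mounted at the origin on the work surface. World frame = base frame: x ahead of the robot, y to its left, z up, the work surface at z = 0. Lengths are in m, angles in rad, forces in N, time in s.
With the tool pointing down it reaches from about 0.375 to 0.925 m from the base axis. Payload 5.7 kg.
Tool frame: the origin (TCP) lies midway between the tips of the shut fingers; the grasp point (between the pads) lies 19 mm behind it; z points along the fingers, y is the line along which they close (so a half turn about z gives the same grasp; the last joint's range is limited). The gripper opens to 85 mm and grips with 20 to 120 N. Pads are 22 mm wide; open, the fingers measure 114 mm over their backs; the gripper's body (76 mm by 85 mm) begins 54 mm behind the grasp point. The pads swing forward as they close: fully open they stand 13 mm farther back than shut.
Start: joints at [1.195, 0.359, 1.51, -0, 1.272, -0.115], TCP at [0.155, 0.58, 0.231] pointing down, gripper open.
Joint ranges: [-2.97, 2.97], [-1.01, 2.36], [0.21, 2.38], [-0.96, 4.11], [0.2, 2.71], [-2.98, 2.98]. Speed limits (rad/s): [2.39, 2.39, 3.14, 3.14, 3.14, 3.14].

INTERFACE

Orientations are given as a 3x3 rotation matrix whose columns are the frame's x, y, z axes.
In Python, from station import env gives the robot as it stands.
- The arm moves only by the tool move_arm, never from a script. Its argument "moves" is a list of rows, each a list of 5 numbers: the shift along the tool's x, y, z scaled (see below), then the turn about the tool's z scaled (see below), then the gripper's target within -1 to 1 (shut at 1, half-way at 0, fully open at -1). In form: [[dx, dy, dz, yaw, gripper], ...]. A call has 1 to 20 rows; each row shifts and turns the commanded pose from where the row before left it, along the tool's axes as they then stand; what a row does not reach is not made up. The controller multiplies each number of a shift by 20 mm and each number of a turn by 180 degrees. A row lasts 1/12 s, in which the tool goes at most 41.7 mm and 7.16 degrees, less where a joint would pass 70% of its speed; a pose out of reach is approached as far as the arm can. A call with a number of a shift or a turn outside -1 to 1 is refused whole. A call with a gripper value outside its range is refused whole. The fingers move at their own pace and stop on an object; "grip_force" is the grip in N (left out, the last holds). Time passes only in rows, so rows that do not move let the fingers close. It gives the time, the measured TCP pose, the force, the opening and the grip force at its end, in the units of the state.
- env.get_obs(): the state, without advancing time (a new reading comes with each control period).
- env.grab_frame(name): name is "scene" or "top"; returns a dict with "pixels" (420x560x3 uint8, red, green, blue), "K" (3x3 intrinsics, pixels), "eye" and "orientation" of the camera in the world. Camera axes: x right, y down, z forward; pixel columns grow to the right and rows downward; lengths in m; the calibration is good to about 2 mm. A picture is of the moment at which its call begins. There is no depth.
- env.hand_in(): hands the job in; it is judged then, once.
Trained networks look in the newest picture that a camera, given by its name, has taken for a name from the list of things; names that differ only in an ending like _2 or _b are one class to them, and where a whole thing is asked for, a point or a joint stands for the part that bears it (a point fixed in the world has none). Each returns a list of dicts, best first, with "p" (0 to 1); they miss things now and then, are a little off and sometimes report something else, mostly with a low value. They report only what shows in the picture. A call takes as long as a camera call. They do not tell look-alikes from the thing itself.
- env.recognise(camera, thing): "at" ([x, y, z] in m, in the coordinates of the camera as it stood for that picture, good to about 4 mm: the middle of the surface that is visible of it).
- env.silhouettes(camera, thing): "mask" (420x560 bool, what is visible of it).
- env.landmark_of(camera, thing): "at" ([x, y, z] in m, in the coordinates of the camera as it stood for that picture, good to about 4 mm: a listed point, or the origin of a listed thing).
The state is a dict: "time_s": time; "joint_positions": joint angles; "joint_vel": joint speeds; "joint_efforts": joint torques, N m; "tool_pos": TCP position; "tool_rot": TCP orientation; "force": force on the tool from outside, world axes, zero at the start; "moment": the same for the moment, N m; "width": finger opening in m; "grasp_force": force on a finger pad.
Only numpy, scipy, OpenCV 4.12 (cv2) and the standard library are available. Lean on these libraries where they do the work, as an engineer would, in place of code of your own. Each camera call takes 0.05 s, during which the arm holds its last target. There are 200 camera calls.

TASK

Find out how deep the blind bore in the green hub is: set the depth gauge (steel bridge with a red knob) squarely on the hub's top face with its rod over the bore, and press the knob down gently, with no hard shove, until the rod bottoms in the bore; leave the gauge standing there, bridge flush and rod on the bottom. Then push the yellow-capped height pin down until its top is level with the top of the red knob, so that the reading is kept. Leave the bearing, the jar and the carton where they are.

Things in the scene. Friction and masses are not known exactly. Their poses are not given: they have to be found in the camera images.
- hub: Green flanged wheel hub bolted to a square wooden plinth (130 x 130 x 20 mm), fixed to the counter. Flange 104 mm in diameter, its top 32 mm above the counter (bolt heads 5 mm more), then an upright barrel 60 mm in diameter whose bare-steel top face is level, 90 mm above the counter. Origin: centre of the plinth's underside.
- bore_mouth (a point): Centre of the bore's mouth, in the plane of the hub's top face (90 mm above the counter). The bore is vertical, blind, 18 mm in diameter, with a flat rigid floor (bore_floor). Its depth differs from hub to hub, anywhere between 24 and 50 mm, and is not reported: it must be felt.
- gauge: Loose depth gauge, about 0.3 kg, standing upright on the counter at the start. Its foot is a steel bridge 86 x 26 x 14 mm (long along its x) with a round boss 22 mm in diameter up to 30 mm; a 9 mm rod slides upright through the middle, with a red cylindrical knob on top. Origin: centre of the bridge's underside, on the rod's axis; z up.
- gauge_foot (a point): Centre of the bridge's flat underside (same point as the gauge's origin).
- knob (a point): Centre of the red knob (24 mm in diameter, 24 mm tall); at zero travel it is 100 mm above the bridge's underside. The gauge can be lifted by the knob: the rod cannot be drawn up past zero.
- knob_top (a point): Centre of the knob's flat top, 12 mm above the knob's centre; at zero travel 112 mm above the bridge's underside.
- rod_tip: The rod's lower end; origin at the centre of its flat end face, 112 mm below the knob's top. Level with the bridge's underside at zero travel.
- rod (a joint): Travel of the gauge's rod: 0 (as at the start) to 0.058 m, how far its end stands out below the bridge. The rod slides against a steady friction of about 5 N and stays where it is left. A push of about 10 N on the knob is enough to bottom it; more than 25 N on the hub or the bore's floor spoils the gauge.
- pin_top (a point): Centre of the flat top of the height pin's yellow cap (34 mm in diameter, 14 mm thick), on a 16 mm stem that telescopes down into a grey tube 26 mm in diameter and 100 mm high, on a round dark base 72 mm in diameter fixed to the counter. It starts 188 to 200 mm above the counter, higher than the knob's top can be once the rod has bottomed.
- pin (a joint): How far the height pin is pushed down: 0 (cap top 200 mm above the counter) to 0.07 m (130 mm). It slides against a steady friction of about 4 N, stays where it is left, and can be pulled up again by the cap.
- bearing: Bystander: loose steel ball bearing lying flat, 52 mm in diameter, 15 mm high; origin at the centre of its underside.
- jar: Bystander: white jar with a red cap, 54 mm in diameter, 65 mm high; origin at the centre of its underside.
- carton: Bystander: orange carton 55 x 85 x 40 mm; origin at the centre of its underside.
Not all that is in view belongs to the job. Leave any blue look-alike of the gauge alone.

How it is judged:
On the way, in this order (a step that is already met when the one before it is completed fails the run):
1. the gauge's bridge stands flush on the hub's face and its rod is pressed onto the floor of the bore (z of gauge_foot in the frame of bore_mouth between -0.002 and 0.002 m and angle between gauge's own z axis and vertical below 0.05 rad and horizontal distance between rod_tip and bore_mouth below 0.006 m and z of rod_tip in the frame of bore_floor below 0.0015 m), for 0.2 s.
2. the height pin's top is level with the knob's top, the gauge still seated and bottomed (all of step 1 and z of pin_top in the frame of knob_top between -0.003 and 0.003 m), for 0.2 s.
At the end, for the whole second after the job is handed in: The gauge stands at rest on the hub: bridge underside within 2 mm of the top face and within 0.05 rad of level, rod within 6 mm of the bore's axis, its end within 1.5 mm of the bore's floor; the height pin's top is within 3 mm in height of the knob's top (all of step 2 and linear speed of gauge below 0.01 m/s); the robot touches nothing.
It fails at once if the gauge (bridge or rod) is pressed on the hub or on the bore's floor with more than 25 N (contact force between gauge and hub above 25 N or contact force between gauge and bore_floor above 25 N).
It fails at once if the bearing is shifted by more than 20 mm (distance of bearing from where it was at the start of the episode above 0.02 m).
It fails at once if the jar is shifted by more than 20 mm (distance of jar from where it was at the start of the episode above 0.02 m).
It fails at once if the carton is shifted by more than 20 mm (distance of carton from where it was at the start of the episode above 0.02 m).
It also fails if it takes over 64 s, if anything falls off the work surface, if the arm or the gripper's body presses on something with over 40 N, if the wrist force passes 120 N, or if a joint passes its speed limit or range.

## Working session

There is one attempt and no reset: what is moved stays moved. The work goes in short steps, Python scripts to look and compute and a tool call to move; the robot and the scene stay as the last step left them, time stands still between calls to the robot, and variables do not carry over. Pictures are saved under pics/ and viewed, at most 10 in all, crops included, and the job is handed in when it is done.

Besides the shell and the picture viewer there is one more tool, called in YAML: its name, and indented under it one key for each argument. move_arm: Moves the arm, as the interface text tells. Shifts and turns lie within -1 to 1; 1 stands for 20 mm of shift or 180 degrees of turn. Its arguments: {"type":"object","properties":{"moves":{"type":"array"},"grip_force":{"type":"number"}},"required":["moves"]}

```bash
mkdir -p pics; cat > h.py <<'E'
from station import env
import numpy as np, cv2
def grab(c,fn=None):
    f=env.grab_frame(c)
    if fn: cv2.imwrite('pics/'+fn,f["pixels"][:,:,::-1])
    return f
def w(f,p): return np.array(f["eye"])+np.array(f["orientation"])@np.array(p)
def proj(f,P):
    q=f["K"]@(np.array(f["orientation"]).T@(np.array(P)-f["eye"])); return q[:2]/q[2]
def ray(f,uv,z):
    d=np.array(f["orientation"])@np.linalg.solve(f["K"],[uv[0],uv[1],1]); e=np.array(f["eye"])
    return e+d*(z-e[2])/d[2]
E
python3 - <<'E'
from h import *
np.set_printoptions(precision=4,suppress=True)
for c in("scene","top"):
    f=grab(c,c+"0.png"); print(c,f["eye"])
    for t in("hub","bore_mouth","gauge","knob","knob_top","gauge_foot","pin_top","bearing","jar","carton"):
        print(t,[(np.round(w(f,d["at"]),4),round(d["p"],2)) for d in env.landmark_of(c,t)[:3]])
o=env.get_obs();print(o["tool_rot"],o["tool_pos"],o["time_s"])
E
```

```text
scene [1.0068 0.2935 0.7329]
hub [(array([0.4549, 0.1838, 0.0024]), 0.84)]
bore_mouth [(array([0.4545, 0.1905, 0.0909]), 0.56)]
gauge [(array([ 0.4794, -0.0135,  0.0018]), 0.81), (array([ 0.3543, -0.0167, -0.0037]), 0.71), (array([ 0.702 ,  0.0003, -0.0051]), 0.49)]
knob [(array([ 0.4769, -0.0158,  0.1047]), 0.77), (array([ 0.354 , -0.0122,  0.0977]), 0.48)]
knob_top [(array([ 0.4793, -0.0111,  0.1134]), 0.73), (array([ 0.3541, -0.0099,  0.1102]), 0.68)]
gauge_foot [(array([ 0.4807, -0.0177, -0.0046]), 0.82), (array([ 0.3542, -0.0125, -0.0019]), 0.79)]
pin_top []
bearing [(array([ 0.7142,  0.2202, -0.0039]), 0.58)]
jar [(array([0.7039, 0.0012, 0.0013]), 0.72)]
carton [(array([ 0.7111,  0.2229, -0.0049]), 0.69), (array([ 0.7088, -0.2158, -0.0057]), 0.58)]
top [0.3435 0.017  1.2422]
hub [(array([0.455 , 0.1833, 0.0003]), 0.56)]
bore_mouth [(array([0.4492, 0.1855, 0.0938]), 0.75)]
gauge [(array([ 0.3566, -0.016 , -0.0004]), 0.78), (array([ 0.4826, -0.0179, -0.0011]), 0.73)]
knob [(array([ 0.3545, -0.0188,  0.1036]), 0.59)]
knob_top [(array([ 0.481 , -0.0234,  0.1112]), 0.59), (array([ 0.3532, -0.0156,  0.1133]), 0.4)]
gauge_foot [(array([ 0.4789, -0.0185,  0.0057]), 0.68), (array([ 0.35  , -0.0123,  0.0031]), 0.57)]
pin_top [(array([ 0.5483, -0.2141,  0.1961]), 0.55)]
bearing [(array([0.7111, 0.2183, 0.0049]), 0.8)]
jar [(array([ 0.7093, -0.0036,  0.0072]), 0.73)]
carton [(array([ 0.7057, -0.212 , -0.002 ]), 0.82)]
[[-0.9662  0.2579 -0.    ]
 [ 0.2579  0.9662 -0.0001]
 [ 0.     -0.0001 -1.    ]] [0.1547 0.5797 0.2313] 1.1
```

View pics/scene0.png

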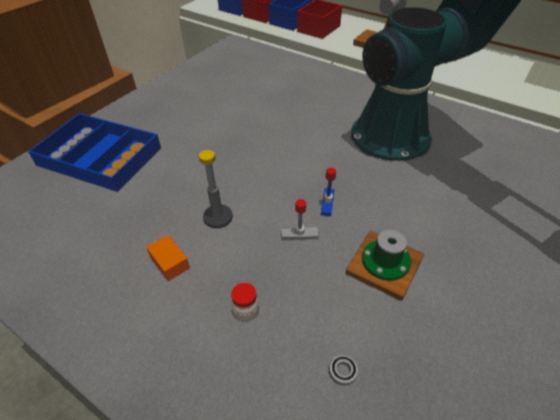

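View pics/top0.png

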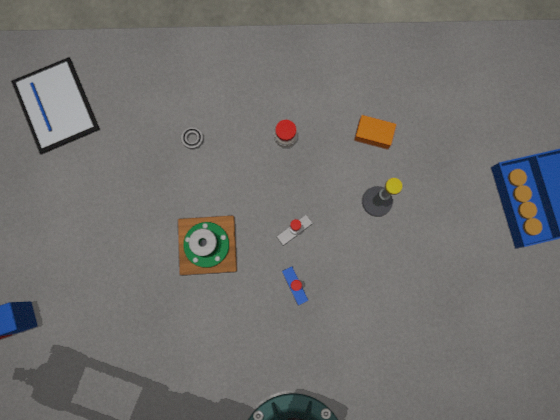

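The steel gauge is at about (296,229) in the top view and (300,215) in the scene view. The blue decoy is at (295,285) in the top view, the hub face at (203,242) and the pin cap at (394,186). I'll refine these positions by fitting projected cylinders to the colour blobs.

```bash
cat > fit.py <<'E'
from h import *
from scipy.optimize import least_squares
def hull(f,x,y,z0,z1,r):
    a=np.linspace(0,2*np.pi,60)
    P=[proj(f,[x+r*np.cos(t),y+r*np.sin(t),z]) for z in (z0,z1) for t in a]
    h=cv2.convexHull(np.array(P,np.float32)); m=cv2.moments(h); return np.array([m['m10'],m['m01']])/m['m00'],m['m00']
def blob(f,kind,uv,R):
    hsv=cv2.cvtColor(f["pixels"],cv2.COLOR_RGB2HSV).astype(int);H,S,V=hsv[...,0],hsv[...,1],hsv[...,2]
    m={'red':((H<8)|(H>170))&(S>140)&(V>60),'yellow':(H>20)&(H<35)&(S>140)&(V>60),'gray':(S<60)&(V>95)}[kind]
    vv,uu=np.mgrid[:420,:560]; m&=(np.hypot(uu-uv[0],vv-uv[1])<R)
    n,l,st,c=cv2.connectedComponentsWithStats(m.astype(np.uint8))
    k=1+np.argmax(st[1:,4]); pts=np.argwhere(l==k)[:,::-1].astype(np.float32)
    if kind=='gray':
        h=cv2.convexHull(pts); M=cv2.moments(h); return np.array([M['m10'],M['m01']])/M['m00'],M['m00']
    return pts.mean(0),len(pts)
def fit(fs,kind,g,dz,r,fixz=True,R=22):
    """g: guess x,y,ztop"""
    b=[]
    for f in fs:
        uv=proj(f,g); b.append(blob(f,kind,uv,R))
    def res(p):
        z=g[2] if fixz else p[2]
        return np.concatenate([hull(f,p[0],p[1],z-dz,z,r)[0]-c[0] for f,c in zip(fs,b)])
    s=least_squares(res,g[:2] if fixz else g,diff_step=1e-3)
    print(kind,np.round(s.x,4),'res px',np.round(s.fun,2),'areas',[(round(c[1]),round(hull(f,s.x[0],s.x[1],g[2]-dz,g[2],r)[1])) for f,c in zip(fs,b)])
    return s.x
E
python3 - <<'E'
from fit import *
fs=[grab("scene"),grab("top")]
for F in (fs,fs[:1],fs[1:]):
    fit(F,'red',[.48,-.017,.112],.024,.012)
    fit(F,'gray',[.453,.187,.09],.0001,.03)
    fit(F,'yellow',[.548,-.214,.196],.014,.017,len(F)<2)
E
```

```text
red [ 0.482  -0.0173] res px [-0.63 -0.09 -0.55  0.29] areas [(118, 153), (88, 112)]
gray [0.4482 0.1856] res px [-1.71  3.09 -0.2   2.85] areas [(1032, 525), (639, 606)]
yellow [ 0.5446 -0.2144  0.1967] res px [-0.75 -0.14 -0.58  0.45] areas [(183, 216), (213, 251)]
red [ 0.4815 -0.016 ] res px [ 0. -0.] areas [(118, 154)]
gray [0.4386 0.1852] res px [0. 0.] areas [(1032, 515)]
yellow [ 0.5435 -0.2134] res px [ 0. -0.] areas [(183, 215)]
red [ 0.4826 -0.0185] res px [-0. -0.] areas [(88, 112)]
gray [0.4544 0.1852] res px [ 0. -0.] areas [(639, 605)]
yellow [ 0.5456 -0.2158] res px [0. 0.] areas [(213, 251)]
```

move_arm:
  moves:
    - [-0.94, -0.985, 0, 0, -1]
    - [-0.94, -0.985, 0, 0, -1]
    - [-0.94, -0.985, 0, 0, -1]
    - [-0.94, -0.985, 0, 0, -1]
    - [-0.94, -0.985, 0, 0, -1]
    - [-0.94, -0.985, 0, 0, -1]
    - [-0.94, -0.985, 0, 0, -1]
    - [-0.94, -0.985, 0, 0, -1]
    - [-0.94, -0.985, 0, 0, -1]
    - [-0.94, -0.985, 0, 0, -1]
    - [-0.94, -0.985, 0, 0, -1]
    - [-0.94, -0.985, 0, 0, -1]
    - [-0.94, -0.985, 0, 0, -1]
    - [-0.94, -0.985, 0, 0, -1]
    - [-0.94, -0.985, 0, 0, -1]
    - [-0.94, -0.985, 0, 0, -1]
    - [-0.94, -0.985, 0, 0, -1]
    - [-0.94, -0.985, 0, 0, -1]
    - [-0.94, -0.985, 0, 0, -1]
    - [-0.94, -0.985, 0, 0, -1]
  grip_force: 25

```text
time_s: 2.87
tool_pos: [0.4169, 0.1008, 0.2315]
tool_rot: [[-0.966, 0.258, 0.001], [0.258, 0.966, 0.0], [-0.001, 0.0, -1.0]]
force: [0.1, 0.3, 0.1]
width: 0.0853
grasp_force: 0.0
```

move_arm:
  moves:
    - [-0.94, -0.985, 0, 0, -1]
    - [-0.94, -0.985, 0, 0, -1]
    - [-0.94, -0.985, 0, 0, -1]
    - [-0.6, -0.7, 0, 0, -1]
    - [-0.2, -0.2, 0, 0, -1]
    - [0, 0, 0, 0, -1]
    - [0, 0, 0, 0, -1]

```text
time_s: 3.45
tool_pos: [0.466, 0.0092, 0.2312]
tool_rot: [[-0.966, 0.259, -0.001], [0.259, 0.966, 0.0], [0.001, 0.0, -1.0]]
force: [-0.8, 0.8, -0.2]
width: 0.0852
grasp_force: 0.0
```

move_arm:
  moves:
    - [-0.5, -0.5, 0, 0, -1]
    - [-0.5, -0.5, 0, 0, -1]
    - [-0.12, -0.07, 0, 0, -1]
    - [0, 0, 0.9, 0, -1]
    - [0, 0, 1, 0, -1]
    - [0, 0, 1, 0, -1]
    - [0, 0, 1, 0, -1]
    - [0, 0, 0.6, 0, -1]
    - [0, 0, 0, 0, -1]
    - [0, 0, 0, 0, -1]

```text
time_s: 4.28
tool_pos: [0.4823, -0.0174, 0.141]
tool_rot: [[-0.966, 0.258, -0.002], [0.258, 0.966, 0.0], [0.002, -0.0, -1.0]]
force: [0.8, -0.3, 0.5]
width: 0.0853
grasp_force: 0.0
```

```bash
python3 - <<'E'
from fit import *
o=env.get_obs();print(o["tool_pos"],o["force"])
fs=[grab("scene","s1.png"),grab("top","t1.png")]
a=cv2.imread("pics/s1.png");b=cv2.imread("pics/t1.png")
c=np.hstack([cv2.resize(a[110:270,220:380],(400,400)),cv2.resize(b[150:310,220:380],(400,400))]);cv2.imwrite("pics/c1.png",c)
E
```

```text
[ 0.48229647 -0.01743701  0.14098776] [ 0.78432691 -0.34326108  0.49328353]
```

View pics/c1.png

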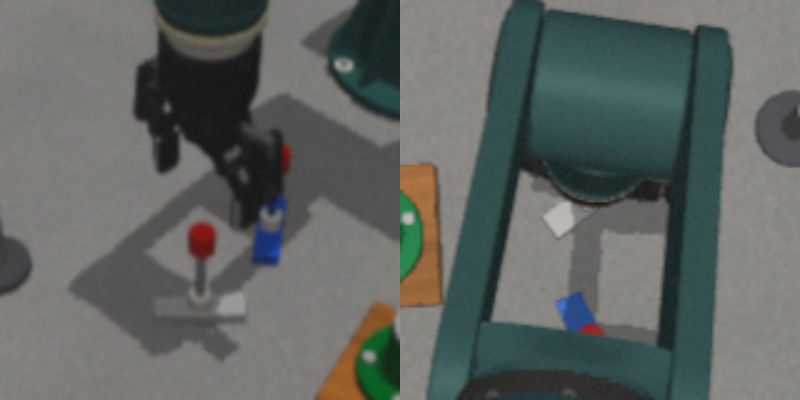

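The scene crop shows the open fingers straddling the knob at (202,240), so I'll go down and close.

move_arm:
  moves:
    - [0, 0, 0.9, 0, -1]
    - [0, 0, 0.9, 0, -1]
    - [0, 0, 0.7, 0, -1]
    - [0, 0, 0.4, 0, -1]
    - [0, 0, 0, 0, -1]
    - [0, 0, 0, 0, -1]
    - [0, 0, 0, 0, 1]
    - [0, 0, 0, 0, 1]
    - [0, 0, 0, 0, 1]
    - [0, 0, 0, 0, 1]
    - [0, 0, 0, 0, 1]
    - [0, 0, 0, 0, 1]
    - [0, 0, 0, 0, 1]
    - [0, 0, 0, 0, 1]
    - [0, 0, 0, 0, 1]
    - [0, 0, 0, 0, 1]
  grip_force: 30

```text
time_s: 5.72
tool_pos: [0.4829, -0.0178, 0.0836]
tool_rot: [[-0.966, 0.258, 0.001], [0.258, 0.966, -0.0], [-0.001, -0.0, -1.0]]
force: [-1.3, -0.9, 5.2]
width: 0.0229
grasp_force: 30.3
```

move_arm:
  moves:
    - [0, 0, -0.3, 0, 1]
    - [0, 0, -0.7, 0, 1]
    - [0, 0, -1, 0, 1]
    - [0, 0, -1, 0, 1]
    - [0, 0, -1, 0, 1]
    - [0, 0, -1, 0, 1]
    - [0, 0, -0.7, 0, 1]
    - [0, 0, -0.5, 0, 1]
    - [0, 0, -0.3, 0, 1]
    - [0, 0, 0, 0, 1]
    - [0, 0, 0, 0, 1]

```text
time_s: 6.63
tool_pos: [0.4821, -0.0174, 0.2128]
tool_rot: [[-0.966, 0.258, -0.001], [0.258, 0.966, 0.0], [0.001, -0.0, -1.0]]
force: [0.2, -0.2, -2.4]
width: 0.0229
grasp_force: 29.7
```

```bash
python3 - <<'E'
from fit import *
o=env.get_obs();print(o["tool_pos"],o["force"],o["width"])
f=grab("scene","s2.png")
for t in("gauge_foot","knob_top","rod_tip"): print(t,[(np.round(w(f,d["at"]),4),round(d["p"],2)) for d in env.landmark_of("scene",t)[:3]])
E
```

```text
[ 0.48207438 -0.01741636  0.21275583] [ 0.15315703 -0.21484379 -2.37405847] 0.022918348682174936
gauge_foot [(array([ 0.4787, -0.0172,  0.1252]), 0.7), (array([ 0.3536, -0.0121, -0.0031]), 0.6)]
knob_top [(array([ 0.7133,  0.2208, -0.0036]), 0.71), (array([ 0.4818, -0.0149,  0.2403]), 0.46), (array([ 0.3557, -0.0137,  0.1102]), 0.43)]
rod_tip []
```

View pics/s2.png

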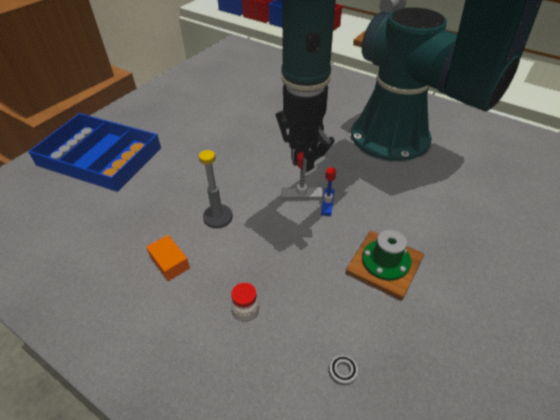

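move_arm:
  moves:
    - [0.15, 0.3, 0, 0, 1]
    - [0.3, 0.7, 0, 0, 1]
    - [0.4, 1, 0, 0, 1]
    - [0.4, 1, 0, 0, 1]
    - [0.4, 1, 0, 0, 1]
    - [0.4, 1, 0, 0, 1]
    - [0.4, 1, 0, 0, 1]
    - [0.4, 1, 0, 0, 1]
    - [0.4, 1, 0, 0, 1]
    - [0.4, 0.8, 0, 0, 1]
    - [0.23, 0.48, 0, 0, 1]
    - [0.1, 0.2, 0, 0, 1]
    - [0, 0, 0, 0, 1]
    - [0, 0, 0, 0, 1]
    - [0, 0, 0, 0, 1]

```text
time_s: 8.08
tool_pos: [0.4547, 0.1853, 0.2132]
tool_rot: [[-0.966, 0.258, -0.0], [0.258, 0.966, -0.001], [-0.0, -0.001, -1.0]]
force: [-0.4, 0.1, -3.2]
width: 0.0229
grasp_force: 29.8
```

```bash
python3 - <<'E'
from fit import *
o=env.get_obs();print(o["tool_pos"],o["force"],o["width"])
fs=[grab("scene","s3.png"),grab("top","t3.png")]
a=cv2.imread("pics/s3.png");b=cv2.imread("pics/t3.png")
print(proj(fs[0],[.454,.1863,.09]),proj(fs[1],[.454,.1863,.09]))
cv2.imwrite("pics/c3.png",np.hstack([cv2.resize(a[160:300,330:470],(400,400),interpolation=2),cv2.resize(b[180:300,140:260],(400,400),interpolation=2)]))
f=fs[0]
for c,f in zip(("scene","top"),fs):
  for t in("gauge_foot","knob_top","bore_mouth"): print(c,t,[(np.round(w(f,d["at"]),4),round(d["p"],2)) for d in env.landmark_of(c,t)[:3]])
E
```

```text
[0.45469914 0.1853354  0.21320082] [-0.35700667  0.08845492 -3.15177747] 0.02293724904875393
[391.46713346 240.29703384] [200.93791619 240.80246421]
scene gauge_foot [(array([ 0.3557, -0.0113, -0.0018]), 0.89), (array([0.4536, 0.1854, 0.1246]), 0.7)]
scene knob_top [(array([0.4532, 0.1913, 0.2395]), 0.7), (array([ 0.3535, -0.0135,  0.1096]), 0.48)]
scene bore_mouth [(array([0.4567, 0.1879, 0.0922]), 0.73), (array([0.4495, 0.185 , 0.1254]), 0.53)]
top gauge_foot [(array([ 0.3518, -0.0119,  0.0014]), 0.89), (array([ 7.056e-01, -7.000e-04,  6.800e-03]), 0.72), (array([0.4532, 0.1852, 0.133 ]), 0.57)]
top knob_top [(array([ 0.354 , -0.0187,  0.1127]), 0.61)]
top bore_mouth [(array([0.4492, 0.1834, 0.0919]), 0.94)]
```

View pics/c3.png

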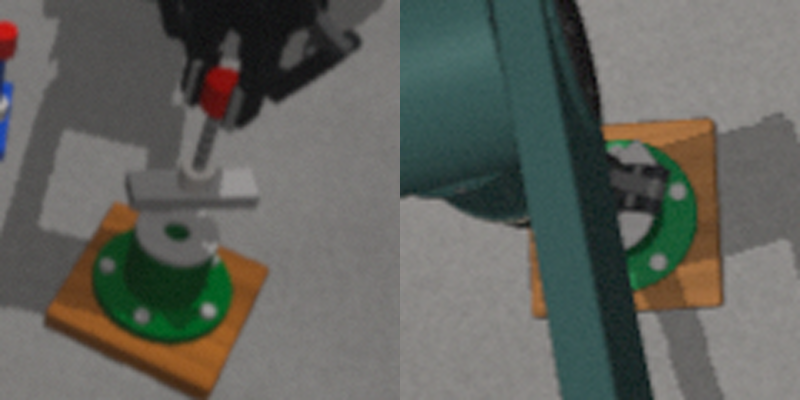

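```bash
python3 - <<'E'
from fit import *
f=grab("scene");s=5;u0,v0=345,165
im=cv2.resize(f["pixels"][v0:v0+105,u0:u0+110,::-1],None,fx=s,fy=s,interpolation=2)
def poly(P,c):
    p=np.array([(proj(f,q)-[u0,v0]+.5)*s for q in P]); cv2.polylines(im,[p.round().astype(np.int32)],True,c,1)
a=np.linspace(0,2*np.pi,50)
circ=lambda x,y,z,r:[[x+r*np.cos(t),y+r*np.sin(t),z] for t in a]
x,y=.454,.1863
poly(circ(x,y,.09,.03),(0,255,255));poly(circ(x,y,.09,.009),(0,255,255))
X,Y,Z=.4547,.1853,.1292
th=np.deg2rad(-55);c,sn=np.cos(th),np.sin(th)
for z in(0,.014): poly([[X+c*i*.043-sn*j*.013,Y+sn*i*.043+c*j*.013,Z+z] for i,j in((1,1),(1,-1),(-1,-1),(-1,1))],(255,0,255))
poly(circ(X,Y,Z+.03,.011),(255,0,255));poly(circ(X,Y,Z+.088,.012),(255,255,0));poly(circ(X,Y,Z+.112,.012),(255,255,0))
cv2.imwrite("pics/o3.png",im)
E
```

```text
(no output)
```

View pics/o3.png

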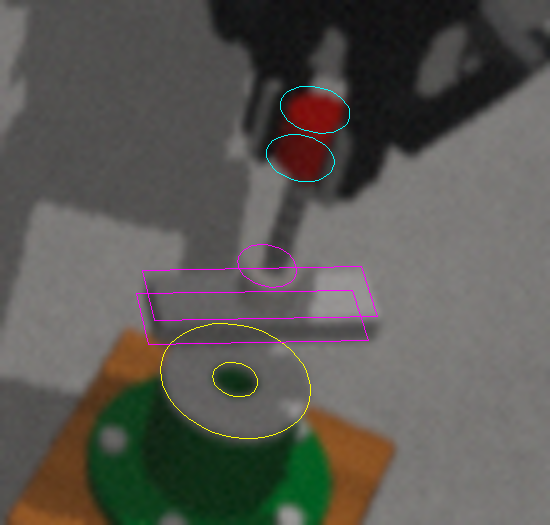

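The overlay shows the bridge axis within about 1–2 mm of the bore axis: bore at about (238,382) against a predicted (235,379), and the bridge shifted by the same amount. Descending.

move_arm:
  moves:
    - [0, 0, 0.3, 0, 1]
    - [0, 0, 0.5, 0, 1]
    - [0, 0, 0.4, 0, 1]
    - [0, 0, 0.3, 0, 1]
    - [0, 0, 0.2, 0, 1]
    - [0, 0, 0.1, 0, 1]
    - [0, 0, 0, 0, 1]
    - [0, 0, 0, 0, 1]

```text
time_s: 9.2
tool_pos: [0.4547, 0.1862, 0.1773]
tool_rot: [[-0.966, 0.258, -0.0], [0.258, 0.966, -0.0], [0.0, -0.0, -1.0]]
force: [0.2, -0.2, -2.6]
width: 0.023
grasp_force: 29.9
```

move_arm:
  moves:
    - [0, 0, 0.05, 0, 1]
    - [0, 0, 0.05, 0, 1]
    - [0, 0, 0, 0, 1]
    - [0, 0, 0, 0, 1]

```text
time_s: 9.53
tool_pos: [0.4546, 0.1862, 0.1754]
tool_rot: [[-0.966, 0.258, 0.0], [0.258, 0.966, -0.0], [-0.0, 0.0, -1.0]]
force: [0.5, 0.1, -3.8]
width: 0.0227
grasp_force: 29.9
```

move_arm:
  moves:
    - [0, 0, 0.05, 0, 1]
    - [0, 0, 0.05, 0, 1]
    - [0, 0, 0, 0, 1]
    - [0, 0, 0, 0, 1]

```text
time_s: 9.87
tool_pos: [0.4547, 0.1862, 0.1734]
tool_rot: [[-0.966, 0.258, 0.0], [0.258, 0.966, 0.0], [-0.0, 0.0, -1.0]]
force: [0.3, 0.3, -2.5]
width: 0.0228
grasp_force: 30.1
```

move_arm:
  moves:
    - [0, 0, 0.05, 0, 1]
    - [0, 0, 0.05, 0, 1]
    - [0, 0, 0, 0, 1]
    - [0, 0, 0, 0, 1]

```text
time_s: 10.2
tool_pos: [0.4548, 0.1862, 0.1716]
tool_rot: [[-0.966, 0.258, 0.001], [0.258, 0.966, 0.0], [-0.001, 0.0, -1.0]]
force: [-1.0, -0.9, 4.2]
width: 0.0231
grasp_force: 30.5
```

```bash
python3 - <<'E'
from fit import *
f=grab("scene");s=5;u0,v0=345,165
im=cv2.resize(f["pixels"][v0:v0+105,u0:u0+110,::-1],None,fx=s,fy=s,interpolation=2)
cv2.imwrite("pics/o4.png",im)
print(env.get_obs()["force"],env.get_obs()["tool_pos"])
E
```

```text
[-0.50374098 -0.02322583  4.48517729] [0.45485271 0.18620565 0.17157451]
```

View pics/o4.png

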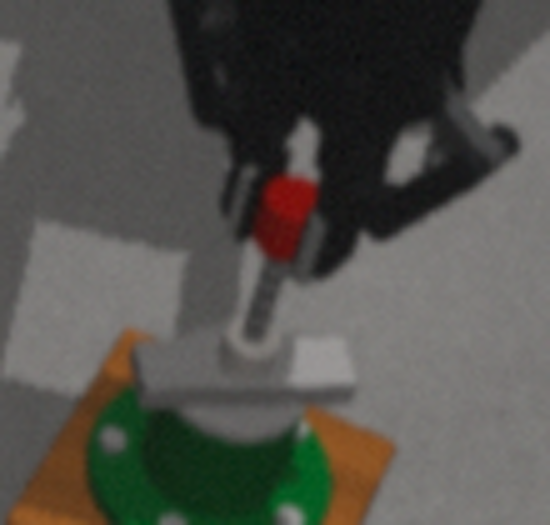

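The bridge sits on the hub face, with its centre at about (245,370) over the face. I'll press the rod down in small steps.

move_arm:
  moves:
    - [0, 0, 0.05, 0, 1]
    - [0, 0, 0.05, 0, 1]
    - [0, 0, 0.05, 0, 1]
    - [0, 0, 0, 0, 1]

```text
time_s: 10.58
tool_pos: [0.4547, 0.1862, 0.1681]
tool_rot: [[-0.966, 0.258, 0.0], [0.258, 0.966, -0.0], [-0.0, 0.0, -1.0]]
force: [-0.5, 0.4, 1.4]
width: 0.0232
grasp_force: 30.4
```

move_arm:
  moves:
    - [0, 0, 0.06, 0, 1]
    - [0, 0, 0.06, 0, 1]
    - [0, 0, 0.06, 0, 1]
    - [0, 0, 0.06, 0, 1]
    - [0, 0, 0.06, 0, 1]
    - [0, 0, 0.06, 0, 1]
    - [0, 0, 0.06, 0, 1]
    - [0, 0, 0.06, 0, 1]
    - [0, 0, 0.06, 0, 1]
    - [0, 0, 0.06, 0, 1]
    - [0, 0, 0.06, 0, 1]
    - [0, 0, 0.06, 0, 1]
    - [0, 0, 0, 0, 1]

```text
time_s: 11.67
tool_pos: [0.4545, 0.1861, 0.1536]
tool_rot: [[-0.966, 0.258, -0.0], [0.258, 0.966, -0.0], [0.0, -0.0, -1.0]]
force: [0.6, -0.7, 1.0]
width: 0.0234
grasp_force: 30.3
```

move_arm:
  moves:
    - [0, 0, 0.05, 0, 1]
    - [0, 0, 0.05, 0, 1]
    - [0, 0, 0.05, 0, 1]
    - [0, 0, 0, 0, 1]
    - [0, 0, 0, 0, 1]
  grip_force: 20

```text
time_s: 12.08
tool_pos: [0.4545, 0.1861, 0.1507]
tool_rot: [[-0.966, 0.258, -0.0], [0.258, 0.966, -0.0], [0.0, -0.0, -1.0]]
force: [0.4, -0.7, 1.0]
width: 0.0232
grasp_force: 30.4
```

move_arm:
  moves:
    - [0, 0, 0.025, 0, 1]
    - [0, 0, 0.025, 0, 1]
    - [0, 0, 0, 0, 1]

```text
time_s: 12.33
tool_pos: [0.4545, 0.1861, 0.1498]
tool_rot: [[-0.966, 0.258, -0.0], [0.258, 0.966, -0.0], [0.0, -0.0, -1.0]]
force: [0.3, -1.8, 2.5]
width: 0.0231
grasp_force: 30.5
```

move_arm:
  moves:
    - [0, 0, 0.025, 0, 1]
    - [0, 0, 0.025, 0, 1]
    - [0, 0, 0.025, 0, 1]
    - [0, 0, 0, 0, 1]

```text
time_s: 12.67
tool_pos: [0.4545, 0.1861, 0.1483]
tool_rot: [[-0.966, 0.258, -0.0], [0.258, 0.966, -0.0], [0.0, -0.0, -1.0]]
force: [0.6, -0.9, 3.5]
width: 0.0225
grasp_force: 30.5
```

```bash
python3 -c "
from h import *
o=env.get_obs();print({k:np.round(o[k],4) for k in('tool_pos','force','grasp_force')})"
```

```text
{'tool_pos': array([0.4545, 0.1861, 0.1483]), 'force': array([ 0.5866, -0.8568,  3.5335]), 'grasp_force': np.float64(30.4579)}
```

move_arm:
  moves:
    - [0, 0, 0.025, 0, 1]
    - [0, 0, 0.025, 0, 1]
    - [0, 0, 0.025, 0, 1]
    - [0, 0, 0, 0, 1]

```text
time_s: 13.0
tool_pos: [0.4545, 0.1861, 0.1468]
tool_rot: [[-0.966, 0.258, -0.0], [0.258, 0.966, -0.0], [0.0, -0.0, -1.0]]
force: [0.2, -2.2, 2.5]
width: 0.0231
grasp_force: 30.4
```

move_arm:
  moves:
    - [0, 0, 0.025, 0, 1]
    - [0, 0, 0.025, 0, 1]
    - [0, 0, 0.025, 0, 1]
    - [0, 0, 0, 0, 1]

```text
time_s: 13.33
tool_pos: [0.4545, 0.1861, 0.1453]
tool_rot: [[-0.966, 0.258, -0.0], [0.258, 0.966, -0.0], [0.0, -0.0, -1.0]]
force: [0.0, -1.9, 2.5]
width: 0.0229
grasp_force: 30.4
```

move_arm:
  moves:
    - [0, 0, 0.025, 0, 1]
    - [0, 0, 0.025, 0, 1]
    - [0, 0, 0.025, 0, 1]
    - [0, 0, 0, 0, 1]

```text
time_s: 13.67
tool_pos: [0.4546, 0.1862, 0.144]
tool_rot: [[-0.966, 0.258, 0.0], [0.258, 0.966, -0.0], [-0.0, -0.0, -1.0]]
force: [0.4, -2.0, 5.1]
width: 0.0233
grasp_force: 30.6
```

move_arm:
  moves:
    - [0, 0, 0.025, 0, 1]
    - [0, 0, 0, 0, 1]

```text
time_s: 13.83
tool_pos: [0.4548, 0.1862, 0.1439]
tool_rot: [[-0.966, 0.258, 0.001], [0.258, 0.966, 0.0], [-0.0, 0.0, -1.0]]
force: [-0.4, -2.0, 9.3]
width: 0.023
grasp_force: 31.0
```

move_arm:
  moves:
    - [0, 0, 0.01, 0, 1]
    - [0, 0, 0, 0, 1]
    - [0, 0, 0, 0, 1]
    - [0, 0, 0, 0, 1]

```text
time_s: 14.17
tool_pos: [0.4549, 0.1863, 0.1439]
tool_rot: [[-0.966, 0.258, 0.001], [0.258, 0.966, 0.0], [-0.001, 0.0, -1.0]]
force: [-0.8, -1.4, 11.5]
width: 0.023
grasp_force: 31.3
```

move_arm:
  moves:
    - [0, 0, 0, 0, -1]
    - [0, 0, 0, 0, -1]
    - [0, 0, 0, 0, -1]
    - [0, 0, 0, 0, -1]
    - [0, 0, 0, 0, -1]
    - [0, 0, 0, 0, -1]
    - [0, 0, 0, 0, -1]
    - [0, 0, 0, 0, -1]

```text
time_s: 14.83
tool_pos: [0.4545, 0.1861, 0.1431]
tool_rot: [[-0.966, 0.258, -0.0], [0.258, 0.966, -0.0], [0.0, -0.0, -1.0]]
force: [0.5, -0.4, -0.2]
width: 0.0853
grasp_force: 0.0
```

move_arm:
  moves:
    - [0, 0, -0.4, 0, -1]
    - [0, 0, -0.8, 0, -1]
    - [0, 0, -0.9, 0, -1]
    - [0, 0, -0.4, 0, -1]
    - [0, 0, -0.1, 0, -1]
    - [0, 0, 0, 0, 1]
    - [0, 0, 0, 0, 1]
    - [0, 0, 0, 0, 1]
    - [0, 0, 0, 0, 1]
    - [0, 0, 0, 0, 1]
    - [0, 0, 0, 0, 1]
    - [0, 0, 0, 0, 1]
    - [0, 0, 0, 0, 1]
    - [0, 0, 0, 0, 1]
    - [0, 0, 0, 0, 1]
    - [0, 0, 0, 0, 1]
    - [0, 0, 0, 0, 1]

```text
time_s: 16.25
tool_pos: [0.4546, 0.1862, 0.1952]
tool_rot: [[-0.966, 0.258, 0.0], [0.258, 0.966, -0.0], [-0.0, -0.0, -1.0]]
force: [0.4, 0.3, -0.5]
width: 0.0005
grasp_force: 0.0
```

move_arm:
  moves:
    - [0, 0, 0.3, 0, 1]
    - [0, 0, 0.3, 0, 1]
    - [0, 0, 0.2, 0, 1]
    - [0, 0, 0.1, 0, 1]
    - [0, 0, 0.05, 0, 1]
    - [0, 0, 0, 0, 1]
    - [0, 0, 0, 0, 1]

```text
time_s: 16.83
tool_pos: [0.4546, 0.1862, 0.1762]
tool_rot: [[-0.966, 0.258, -0.0], [0.258, 0.966, -0.0], [0.0, -0.0, -1.0]]
force: [-0.0, 0.5, -0.9]
width: -0.0001
grasp_force: 0.0
```

move_arm:
  moves:
    - [0, 0, 0.05, 0, 1]
    - [0, 0, 0.05, 0, 1]
    - [0, 0, 0.025, 0, 1]
    - [0, 0, 0, 0, 1]

```text
time_s: 17.17
tool_pos: [0.4545, 0.1861, 0.1736]
tool_rot: [[-0.966, 0.258, -0.0], [0.258, 0.966, -0.0], [0.0, -0.0, -1.0]]
force: [-0.1, 0.1, 0.9]
width: 0.0001
grasp_force: 0.0
```

move_arm:
  moves:
    - [0, 0, 0.025, 0, 1]
    - [0, 0, 0.025, 0, 1]
    - [0, 0, 0, 0, 1]

```text
time_s: 17.42
tool_pos: [0.4545, 0.1861, 0.1726]
tool_rot: [[-0.966, 0.258, -0.0], [0.258, 0.966, -0.0], [0.0, -0.0, -1.0]]
force: [1.0, 0.5, 0.5]
width: 0.0001
grasp_force: 0.0
```

move_arm:
  moves:
    - [0, 0, 0.025, 0, 1]
    - [0, 0, 0.025, 0, 1]
    - [0, 0, 0, 0, 1]

```text
time_s: 17.67
tool_pos: [0.4553, 0.1864, 0.1724]
tool_rot: [[-0.966, 0.258, 0.002], [0.258, 0.966, 0.0], [-0.001, 0.001, -1.0]]
force: [-0.1, 0.1, 4.1]
width: -0.0002
grasp_force: 2.4
```

move_arm:
  moves:
    - [0, 0, 0.025, 0, 1]
    - [0, 0, 0, 0, 1]
    - [0, 0, 0, 0, 1]

```text
time_s: 17.92
tool_pos: [0.4555, 0.1865, 0.1723]
tool_rot: [[-0.966, 0.258, 0.002], [0.258, 0.966, 0.001], [-0.002, 0.001, -1.0]]
force: [-0.7, -1.3, 9.2]
width: 0.0
grasp_force: 4.3
```

Knob top is at z = 0.1723, and it doesn't give under 9 N. On to the pin.

move_arm:
  moves:
    - [0, 0, -0.4, 0, 1]
    - [0, 0, -0.9, 0, 1]
    - [0, 0, -1, 0, 1]
    - [0, 0, -0.9, 0, 1]
    - [0, 0, -0.6, 0, 1]
    - [0, 0, -0.2, 0, 1]
    - [0, 0, 0, 0, 1]

```text
time_s: 18.5
tool_pos: [0.4553, 0.1863, 0.2524]
tool_rot: [[-0.966, 0.258, 0.002], [0.258, 0.966, 0.0], [-0.002, 0.001, -1.0]]
force: [0.1, 1.1, -0.3]
width: 0.0002
grasp_force: 0.0
```

move_arm:
  moves:
    - [-0.3, -0.5, 0, 0, 1]
    - [-0.5, -1, 0, 0, 1]
    - [-0.5, -1, 0, 0, 1]
    - [-0.5, -1, 0, 0, 1]
    - [-0.5, -1, 0, 0, 1]
    - [-0.5, -1, 0, 0, 1]
    - [-0.5, -1, 0, 0, 1]
    - [-0.5, -1, 0, 0, 1]
    - [-0.5, -1, 0, 0, 1]
    - [-0.5, -1, 0, 0, 1]
    - [-0.5, -1, 0, 0, 1]
    - [-0.5, -1, 0, 0, 1]
    - [-0.5, -1, 0, 0, 1]
    - [-0.5, -1, 0, 0, 1]
    - [-0.5, -1, 0, 0, 1]
    - [-0.5, -1, 0, 0, 1]
    - [-0.5, -1, 0, 0, 1]
    - [-0.5, -0.9, 0, 0, 1]
    - [-0.5, -0.6, 0, 0, 1]
    - [-0.17, -0.2, 0, 0, 1]

```text
time_s: 20.17
tool_pos: [0.5438, -0.217, 0.25]
tool_rot: [[-0.966, 0.26, -0.001], [0.26, 0.966, -0.0], [0.001, -0.001, -1.0]]
force: [-0.6, 0.2, 0.5]
width: -0.0003
grasp_force: 0.0
```

move_arm:
  moves:
    - [0, 0, 0, 0, 1]
    - [0, 0, 0, 0, 1]
    - [0, 0, 0, 0, 1]

```text
time_s: 20.42
tool_pos: [0.5432, -0.2132, 0.2509]
tool_rot: [[-0.966, 0.257, -0.001], [0.257, 0.966, 0.001], [0.001, 0.001, -1.0]]
force: [-0.5, 0.1, -0.4]
width: -0.0
grasp_force: 0.0
```

```bash
python3 - <<'E'
from fit import *
fs=[grab("scene","s5.png"),grab("top")]
fit(fs[:1],'red',[.4545,.186,.1723],.024,.012)
fit(fs[:1],'yellow',[.5445,-.2144,.197],.014,.017)
f=fs[0]
u,v=proj(f,[.4545,.186,.11]).astype(int); a=f["pixels"][v-50:v+50,u-50:u+50,::-1]
u,v=proj(f,[.5445,-.2144,.19]).astype(int); b=f["pixels"][v-50:v+50,u-50:u+50,::-1]
cv2.imwrite("pics/c5.png",cv2.resize(np.hstack([a,b]),(800,400),interpolation=2))
E
```

```text
red [0.4538 0.1882] res px [-0.  0.] areas [(165, 208)]
yellow [ 0.5449 -0.2121] res px [ 0. -0.] areas [(176, 216)]
```

View pics/c5.png

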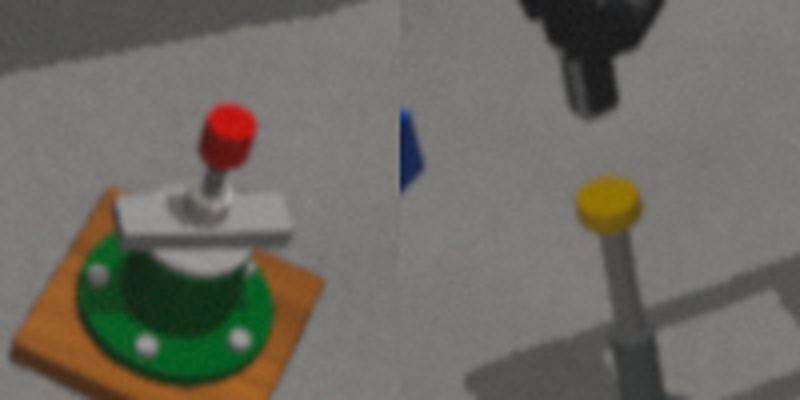

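The gauge stands upright with its bridge flush on the hub, and the shut fingers are above the cap. I'll push the pin down.

move_arm:
  moves:
    - [0, 0, 0.5, 0, 1]
    - [0, 0, 0.8, 0, 1]
    - [0, 0, 0.6, 0, 1]
    - [0, 0, 0.3, 0, 1]
    - [0, 0, 0.1, 0, 1]
    - [0, 0, 0.1, 0, 1]
    - [0, 0, 0.1, 0, 1]
    - [0, 0, 0.1, 0, 1]
    - [0, 0, 0.1, 0, 1]
    - [0, 0, 0.1, 0, 1]
    - [0, 0, 0.1, 0, 1]
    - [0, 0, 0.1, 0, 1]
    - [0, 0, 0.1, 0, 1]
    - [0, 0, 0.1, 0, 1]
    - [0, 0, 0.1, 0, 1]
    - [0, 0, 0.1, 0, 1]
    - [0, 0, 0.1, 0, 1]
    - [0, 0, 0.1, 0, 1]
    - [0, 0, 0.1, 0, 1]
    - [0, 0, 0.1, 0, 1]

```text
time_s: 22.18
tool_pos: [0.5441, -0.2145, 0.1752]
tool_rot: [[-0.966, 0.258, 0.001], [0.258, 0.966, -0.0], [-0.001, -0.0, -1.0]]
force: [1.3, -0.1, 4.3]
width: -0.0002
grasp_force: 1.5
```

move_arm:
  moves:
    - [0, 0, 0.06, 0, 1]
    - [0, 0, 0.06, 0, 1]
    - [0, 0, 0, 0, 1]
    - [0, 0, 0, 0, 1]
    - [0, 0, 0, 0, 1]

```text
time_s: 22.6
tool_pos: [0.5432, -0.2142, 0.1725]
tool_rot: [[-0.966, 0.258, -0.001], [0.258, 0.966, 0.0], [0.001, 0.0, -1.0]]
force: [0.1, -1.0, 2.0]
width: 0.0002
grasp_force: 0.6
```

Level at 0.1725 against 0.1723. I'll wait briefly, lift clear and check.

move_arm:
  moves:
    - [0, 0, 0, 0, 1]
    - [0, 0, 0, 0, 1]
    - [0, 0, 0, 0, 1]
    - [0, 0, -0.3, 0, 1]
    - [0, 0, -0.8, 0, 1]
    - [0, 0, -1, 0, 1]
    - [0, 0, -1, 0, 1]
    - [0, 0, -0.5, 0, 1]
    - [0, 0, 0, 0, 1]
    - [0, 0, 0, 0, 1]
    - [0, 0, 0, 0, 1]
    - [0, 0, 0, 0, 1]

```text
time_s: 23.6
tool_pos: [0.5428, -0.2139, 0.2434]
tool_rot: [[-0.966, 0.258, -0.002], [0.258, 0.966, 0.001], [0.003, 0.001, -1.0]]
force: [-0.0, -0.5, 0.6]
width: 0.0003
grasp_force: 0.0
```

```bash
python3 - <<'E'
from fit import *
f=grab("scene")
fit([f],'red',[.4545,.186,.1723],.024,.012)
fit([f],'yellow',[.5445,-.2144,.1725],.014,.017)
print(env.get_obs()["force"]); print(env.hand_in())
E
```

```text
red [0.454  0.1883] res px [-0. -0.] areas [(165, 208)]
yellow [ 0.5451 -0.2121] res px [ 0. -0.] areas [(167, 209)]
[ 0.36091383 -0.0937192  -0.3037588 ]
the job is handed in; nothing more can be done
None
```

The job is handed in (no verdict came back): the gauge stands flush on the hub with its rod bottomed at about 30 mm, the pin top measured 0.1725 m against the knob top's 0.1723 m, the arm is clear, and it never came near the bearing, jar or carton.

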